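# Clamp the tube rack on the shaker

### The job

Load the green microtube rack onto the shaker: set it upright on the tray between the four side guides and push its end fully home under the fixed lip. Then pull the sprung red clamp knob up, turn its finger over the free end of the rack and let the knob drop into its locking slot, so that the finger holds the rack down. Do not tip the rack over on the way, and do not knock the timer, the marker or the slide box away.

Things in the scene. Friction and masses are not known exactly. Their poses are not given: they have to be found in the camera images.
- rack: Green microtube rack, 62 (x) x 150 (y) x 30 mm (z), loose, 0.1 to 0.25 kg in all, with five small tubes fixed in it whose caps stand 6 mm above its top, all within 52 mm of the middle; both ends are bare. Origin: centre of the underside; y along the length, z up. Either end may go under the lip. Grip it across its 62 mm width at the middle.
- shaker: White orbital shaker, 170 (x) x 254 (y) mm, fixed to the bench. Origin: centre of the underside; x points away from its front panel, y toward the fixed lip, z up. The top of its aluminium tray (152 x 244 mm) is at z = 78 mm. Offsets below are in this frame.
- rack_home (a point): On the tray top at (0, 30, 78) mm of the shaker frame (axes as the shaker's): the place of the rack's origin when it is fully home, its length along y. Four side guides 11 mm tall, inner faces at x = +-33 mm, tops chamfered out to +-37, outer faces +-45, stand at y = 73 to 103 and y = -42 to -16 mm; between them the rack's long sides are free for fingers.
- lip_edge (a point): Middle of the lower front edge of the fixed lip at the tray's +y end, at (0, 97.5, 111) mm of the shaker frame, 3 mm above a loaded rack's top. The lip is 52 mm wide, 4 mm thick and overhangs the last 8 mm of the rack; the stop wall under it is at y = 105.5 (rack end at 105 when home). Set the rack down 10 to 20 mm short of home, toward the knob, then slide it along +y.
- knob_grip (a point): Grip point on the upright axis of the red clamp knob, which stands at (0, -92) mm in the shaker frame; 134 mm above the bench when the knob is down, rising with it. The knob is round, 35 mm in diameter, its grip from 19 mm below to 7 mm above this point; the clamp finger's top is 21.5 mm below it. Its post is 53 mm wide at the tray.
- finger_end (a point): End of the dark clamp finger, on its underside, 53 mm from the knob's axis (finger 18 mm wide, 7.5 mm thick, 59 mm long, under the knob and turning with it); 105 mm above the bench when the knob is fully down, which is 3 mm below the top of a loaded rack.
- knob_lift (a joint): How far the knob is pulled up, m: 0 fully down, stop at 0.014. A spring pulls it down with 4 N at 0 and 9 N at 0.014, besides 1 N of weight. The cross pin under the knob clears the crown of its post above 0.009: lift 0.011 to 0.013 for turning. In the locking slot, the finger resting on a loaded rack, it reads about 0.003.
- knob_turn (a joint): Angle of the knob, rad, anticlockwise from above, stops at -0.45 and 1.55. 0: finger along the shaker's +y, over the rack, pin at the locking slot. 1.14 to 1.55: parking recess, finger toward the front, where it starts. Elsewhere the pin stays up on a land (lift 0.009). The slot's chamfered mouth takes the pin within 0.25 rad of 0; play in the slot 0.03. Turning takes 0.03 Nm.
- timer: White bench timer with a small display, 64 x 68 x 20 mm, lying to the right of the shaker; leave alone. Origin: centre of the underside.
- slide_box: Blue and white slide box, 30 x 82 x 31 mm, behind the shaker's left end; leave alone. Origin: centre of the underside.
- marker: White marker pen with a black cap, 126 mm long, 14 mm thick, lying in front on the right; leave alone. Origin: underside at mid-length.

How it is judged (in metres and radians):
On the way, in this order (a step that is already met when the one before it is completed fails the run):
1. the rack stands on the tray, pushed home under the lip, the clamp still parked (y of rack in the frame of rack_home between -0.005 and 0.003 m and x of rack in the frame of rack_home between -0.004 and 0.004 m and z of rack in the frame of rack_home below 0.003 m and value of joint knob_turn above 1 rad), for 0.2 s.
2. the knob is pulled up clear of its crown and turned toward the rack (value of joint knob_lift above 0.008 m and value of joint knob_turn below 0.9 rad), for 0.1 s.
At the end, for the whole second after the job is handed in: The rack lies flat on the tray (within 3 mm in height, 0.06 rad), home under the lip (within 5 mm along, 4 mm sideways, 0.08 rad), at rest; the knob has dropped into its locking slot (turn within 0.1 rad of 0) with its finger resting on the rack (lift 1 to 5 mm) (y of rack in the frame of rack_home between -0.005 and 0.003 m and x of rack in the frame of rack_home between -0.004 and 0.004 m and z of rack in the frame of rack_home between -0.003 and 0.003 m and angle between the y axis of rack and the y axis of shaker, either way round below 0.08 rad and angle between rack's own z axis and vertical below 0.06 rad and value of joint knob_turn between -0.1 and 0.1 rad and value of joint knob_lift between 0.001 and 0.005 m and linear speed of rack below 0.01 m/s); the robot touches nothing.
It fails at once if the rack is tipped so far that tubes fall out (angle between rack's own z axis and vertical above 0.7 rad).
It fails at once if a bystander is knocked away (distance of any of timer, slide_box, marker from where it was at the start of the episode above 0.03 m).
It also fails if it takes over 51 s, if anything falls off the work surface, if the arm or the gripper's body presses on something with over 40 N, if the wrist force passes 120 N, or if a joint passes its speed limit or range.

### The arm

A 6-joint arm with a two-finger parallel gripper is mounted at the origin on a cart in front of the work surface, level with it; the furniture and walls round the work are solid. World frame = base frame: x ahead of the robot, y to its left, z up, the work surface at z = 0. Lengths are in m, angles in degrees, forces in N, time in s.
With the tool pointing down it reaches from about 0.25 to 0.725 m from the base axis. Payload 9.7 kg.
Tool frame: the origin (TCP) lies between the finger pads; the fingertips stand bot.tcp_to_tips ahead of it and the grasp point (between the pads) lies 11 mm behind it (bot.tcp_to_tips is the distance from the TCP to the fingertips, in m); z points along the fingers, y is the line along which they close (so a half turn about z gives the same grasp; the last joint's range is limited). The gripper opens to 85 mm and grips with 20 to 120 N. Pads are 22 mm wide; open, the fingers measure 114 mm over their backs; the gripper's body (76 mm by 85 mm) begins 54 mm behind the grasp point. The pads swing forward as they close: fully open they stand 13 mm farther back than shut.
Start: joints at [70.474, 4.979, 10.078, 95.1, 0, 90], TCP at [0.184, 0.518, 0.239] pointing down, gripper open.
Joint ranges: [-179.16, 179.16], [-48.56, 103.87], [-65.8, 70.77], [-126.05, 130.52], [-82.76, 87.17], [-180, 180]. Speed limits (degrees/s): [127.2, 127.2, 147.25, 180, 180, 180].

### API

Orientations are given as [roll, pitch, yaw] about the fixed x, y, z axes, in that order (R = Rz(yaw) Ry(pitch) Rx(roll)).
In Python, from workcell import bot gives the robot as it stands. The module is installed in compiled form; this text tells all that it offers.
- The arm moves only by the tool carry_out, never from a script. Its arguments are lists of equal length, an entry for each row: "linear": the shift along the world's x, y, z normalised to -1 to 1, where 1 is 2 cm, a list of three; "rotation": the turn, a rotation vector about the world's x, y, z normalised to -1 to 1, where 1 is 8 degrees, a list of three; "grip": the closure, from -1 (fully open) to 1 (shut). In form: {"linear": [[tx, ty, tz], ...], "rotation": [[rx, ry, rz], ...], "grip": [grip, ...]}. A call has 1 to 12 rows; each row shifts and turns the commanded pose from where the row before left it; what a row does not reach is not made up. A row lasts 1/10 s, in which the tool goes at most 50 mm and 8.59 degrees, less where a joint would pass 70% of its speed; a pose out of reach is approached as far as the arm can. A call with a number of a shift or a turn outside -1 to 1 is refused whole. A call with a gripper value outside its range is refused whole. The fingers move at their own pace and stop on an object; "grip_force" is the grip in N (left out, the last holds). Time passes only in rows, so rows that do not move let the fingers close. It gives the time, the measured TCP pose, the force, the opening and the grip force at its end, in the units of the state.
- bot.get_obs(): the state, without advancing time (a new reading comes with each control period).
- bot.camera(name): name is "side" or "top"; returns the picture (384x512x3 uint8, blue, green, red); there is no depth.
- bot.camera_model(name): a dict with "fx", "fy", "cx", "cy" (pixels), "camera_from_world" (4x4, takes a point from world to camera coordinates). Camera axes: x right, y up, looking along -z (the intrinsics and any distortion apply to the point x, -y, -z); pixel columns grow to the right and rows downward; lengths in m; the calibration is good to about 2 mm. A picture is of the moment at which its call begins. camera_model takes no time and is no camera call.
- bot.job_done(): hands the job in; it is judged then, once.
The state is a dict: "time": time; "q": joint angles; "qd": joint speeds; "joint_efforts": joint torques, N m; "ee_pos": TCP position; "tcp_rot": TCP orientation; "wrist_force": force on the tool from outside, world axes, zero at the start; "torque": the same for the moment, N m; "opening": finger opening in m; "grasp_force": force on a finger pad.
Only numpy, scipy, OpenCV 4.12 (cv2) and the standard library are available. Lean on these libraries where they do the work, as an engineer would, in place of code of your own. Each camera call takes 0.05 s, during which the arm holds its last target. There are 200 camera calls.

## Working session

There is one attempt and no reset: what is moved stays moved. The work goes in short steps, Python scripts to look and compute and a tool call to move; the robot and the scene stay as the last step left them, time stands still between calls to the robot, and variables do not carry over. Pictures are saved under pics/ and viewed, at most 10 in all, crops included, and the job is handed in when it is done.

Besides the shell and the picture viewer there is one more tool, called as name(argument=value, ...) on one line, values as JSON. carry_out: Moves the arm, as the interface text tells. Its arguments: {"type":"object","properties":{"linear":{"type":"array","items":{"type":"array","items":{"type":"number"}}},"rotation":{"type":"array","items":{"type":"array","items":{"type":"number"}}},"grip":{"type":"array","items":{"type":"number"}},"grip_force":{"type":"number"}},"required":["linear","rotation","grip"]}

```bash
mkdir -p pics
python3 - <<'E'
from workcell import bot
import cv2
for n in("top","side"):
    cv2.imwrite(f"pics/{n}0.png",bot.camera(n)); m=bot.camera_model(n); print(n,m)
o=bot.get_obs(); print(o, bot.tcp_to_tips)
E
```

```text
top {'fx': 429.5768899298491, 'fy': 429.5768899298491, 'cx': 249.02674206692797, 'cy': 191.81637129205177, 'camera_from_world': array([[-0.04971305, -0.99875242, -0.00471237, -0.09011217],
       [ 0.97223955, -0.04947243,  0.22869792, -0.58538879],
       [-0.22864573,  0.00678772,  0.97348603, -1.00296096],
       [ 0.        ,  0.        ,  0.        ,  1.        ]])}
side {'fx': 483.4770161199525, 'fy': 483.4770161199525, 'cx': 256.495500245141, 'cy': 194.41749639934886, 'camera_from_world': array([[-0.99970544, -0.00276485,  0.02411199,  0.56004893],
       [ 0.02252164, -0.47593033,  0.87919457, -0.15527109],
       [ 0.00904479,  0.87947864,  0.47585241, -1.46530191],
       [ 0.        ,  0.        ,  0.        ,  1.        ]])}
{'time': 0.1, 'q': array([ 7.04750081e+01,  5.00645117e+00,  1.00401905e+01,  9.50995323e+01,
       -6.11589146e-04,  9.00000772e+01]), 'qd': array([-0.00972003, -0.01278411,  0.12152978, -0.00779856,  0.06869158,
        0.01178583]), 'joint_efforts': array([-5.29460260e-05, -5.21561229e+01,  4.65652764e+01,  1.59533968e-02,
        1.61704480e-05,  4.76248374e-06]), 'ee_pos': array([0.18375887, 0.51819174, 0.23867905]), 'tcp_rot': array([-1.79934207e+02,  6.11677429e-04,  1.60474932e+02]), 'wrist_force': array([-0.36032693, -0.20469404, -0.03093428]), 'torque': array([ 0.01340686, -0.04136602, -0.05406558]), 'grasp_force': 0.0, 'opening': 0.08515563474607654} 0.008
```

View pics/top0.png

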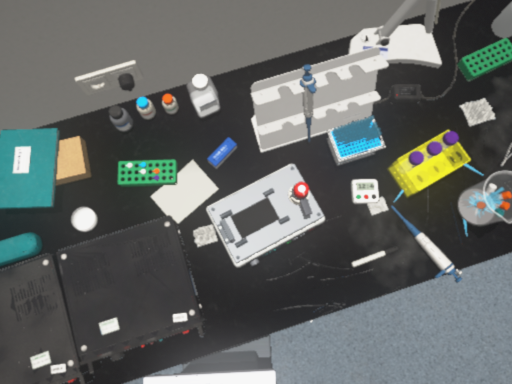

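View pics/side0.png

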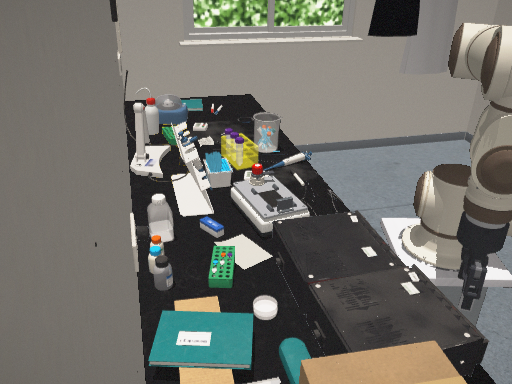

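The top view shows the rack with tubes at about (147,172), the shaker at (265,215), the knob at (301,190) and the lip at its left end near (226,230). The arm is not in this view. Next I'll segment the parts and zoom in.

```bash
cat > h.py <<'E'
from workcell import bot
import cv2, numpy as np
def unproj(n,uv,z):
    m=bot.camera_model(n);T=m["camera_from_world"];R=T[:3,:3];c=-R.T@T[:3,3]
    uv=np.atleast_2d(uv).astype(float)
    d=np.c_[(uv[:,0]-m["cx"])/m["fx"],-(uv[:,1]-m["cy"])/m["fy"],-np.ones(len(uv))]@R
    return c+d*((z-c[2])/d[:,2])[:,None]
def proj(n,p):
    m=bot.camera_model(n);T=m["camera_from_world"];q=np.atleast_2d(p)@T[:3,:3].T+T[:3,3]
    return np.c_[m["cx"]-m["fx"]*q[:,0]/q[:,2],m["cy"]+m["fy"]*q[:,1]/q[:,2]]
E
python3 - <<'E'
from h import *
im=cv2.imread("pics/top0.png");h=cv2.cvtColor(im,cv2.COLOR_BGR2HSV)
def seg(lo,hi,box):
    m=cv2.inRange(h,lo,hi);k=np.zeros_like(m);x0,y0,x1,y1=box;k[y0:y1,x0:x1]=m[y0:y1,x0:x1];return k
g=seg((45,80,40),(85,255,255),(110,150,185,195))
g=cv2.morphologyEx(g,cv2.MORPH_CLOSE,np.ones((7,7)))
c=max(cv2.findContours(g,0,2)[0],key=cv2.contourArea)
w=unproj("top",c[:,0],0.03)[:,:2].astype(np.float32)
print("rack",cv2.minAreaRect(w*1000))
r=seg((0,120,80),(8,255,255),(285,175,320,205))|seg((172,120,80),(180,255,255),(285,175,320,205))
c=max(cv2.findContours(r,0,2)[0],key=cv2.contourArea);print("knob px",cv2.minEnclosingCircle(c), unproj("top",[cv2.minEnclosingCircle(c)[0]],0.138))
s=seg((0,0,95),(180,60,255),(203,160,330,267))
s=cv2.morphologyEx(s,cv2.MORPH_OPEN,np.ones((5,5)))
cs=sorted(cv2.findContours(s,0,2)[0],key=cv2.contourArea)[-1]
w=unproj("top",cs[:,0],0.07)[:,:2].astype(np.float32);print("shaker",cv2.minAreaRect(w*1000))
v=im[140:275,105:335].copy();cv2.imwrite("pics/z0.png",cv2.resize(v,None,fx=3.4,fy=3.4,interpolation=cv2.INTER_CUBIC))
E
```

```text
rack ((654.6547241210938, 144.47293090820312), (157.73919677734375, 72.78038024902344), 89.13225555419922)
knob px ((301.5, 189.5), 7.905794143676758) [[ 0.56291548 -0.24107201  0.138     ]]
shaker ((508.77734375, -139.96253967285156), (183.52947998046875, 295.31890869140625), 25.015932083129883)
```

View pics/z0.png

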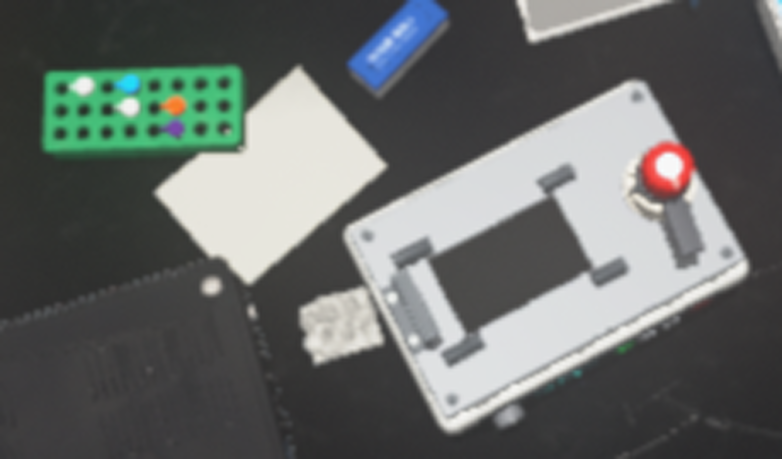

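The crop shows the rack at crop px (143,108) and the shaker guides at (412,250), (556,180), (462,348) and (608,272). The lip is at (415,310) and the knob at (665,168), with its finger parked toward the front. I'll refine with model fits and check them with an overlay.

```bash
cat > fit.py <<'E'
from h import *
from scipy.optimize import minimize
S=4
def up(n,f): return cv2.resize(cv2.imread(f),None,fx=S,fy=S,interpolation=cv2.INTER_CUBIC)
def box(x0,x1,y0,y1,z0,z1): return np.array([[x,y,z] for x in(x0,x1) for y in(y0,y1) for z in(z0,z1)])/1000
def place(P,p): 
    c,s=np.cos(p[2]),np.sin(p[2]); return P@np.array([[c,s,0],[-s,c,0],[0,0,1]])+[p[0],p[1],0]
def hull(n,P,sh):
    m=np.zeros(sh[:2],np.uint8); q=(proj(n,P)+.5)*S-.5
    cv2.fillConvexPoly(m,cv2.convexHull((q*16).round().astype(np.int32)),255,shift=4); return m
R=box(-31,31,-75,75,0,30)
G=[box(a,b,c,d,78,89) for a,b in((33,45),(-45,-33)) for c,d in((73,103),(-42,-16))]
def fit_rack(n,f,p0,P=R):
    h=cv2.cvtColor(up(n,f),cv2.COLOR_BGR2HSV); m=cv2.inRange(h,(45,80,40),(85,255,255))
    k=cv2.dilate(hull(n,place(P,p0),m.shape),np.ones((41,41)));m&=k
    m=cv2.morphologyEx(m,cv2.MORPH_CLOSE,np.ones((31,31)))
    def L(p):
        a=hull(n,place(P,p),m.shape);return 1-(a&m).astype(bool).sum()/(a|m).astype(bool).sum()
    r=minimize(L,p0,method="Nelder-Mead",options=dict(initial_simplex=np.array(p0)+np.array([[0,0,0],[.01,0,0],[0,.01,0],[0,0,.1]])));return r.x,r.fun
def fit_shaker(n,f,p0):
    g=cv2.cvtColor(up(n,f),cv2.COLOR_BGR2GRAY).astype(float)
    def L(p):
        v=0
        for B in G:
            a=hull(n,place(B,p),g.shape);d=cv2.dilate(a,np.ones((9,9)))&~a
            v+=g[a>0].mean()-np.minimum(g[d>0],190).mean()
        return v
    r=minimize(L,p0,method="Nelder-Mead",options=dict(initial_simplex=np.array(p0)+np.array([[0,0,0],[.01,0,0],[0,.01,0],[0,0,.1]])));return r.x,r.fun
E
python3 - <<'E'
from fit import *
cr=np.array([[412,250],[556,180],[462,348],[608,272]])/3.4+[105,140]
w=unproj("top",cr,.086)[:,:2]; loc=np.array([[39,88],[39,-29],[-39,88],[-39,-29]])/1000
r=minimize(lambda p:((place(np.c_[loc,np.zeros(4)],p)[:,:2]-w)**2).sum()*1e6,[.5,-.14,.44]).x;print("manual",r)
ps={}
for n in("top","side"):
    f=f"pics/{n}0.png"
    rk,e=fit_rack(n,f,[.65,.145,.02]);sk,e2=fit_shaker(n,f,r)
    print(n,"rack",rk.round(4),e,"shaker",sk.round(4),e2,"knob",place(np.array([[0,-.092,.141]]),sk),proj(n,place(np.array([[0,-.092,.141]]),sk)))
    ps[n]=(rk,sk)
f="pics/top0.png";im=up("top",f)
for n in ps:
  for B,p in[(R,ps[n][0])]+[(b,ps[n][1]) for b in G+[box(-26,26,97.5,110,111,115),box(-76,76,-122,122,78,78.1),box(-17.5,17.5,-109.5,-74.5,115,141)]]:
    cs=cv2.findContours(hull("top",place(B,p),im.shape),0,2)[0];cv2.drawContours(im,cs,-1,(0,255,255)if n=="top" else(255,0,255),1)
v=im[140*4:275*4,105*4:335*4];cv2.imwrite("pics/ov.png",cv2.resize(v,(798,468)))
E
```

```text
manual [ 0.52475554 -0.15725483  0.42501845]
top rack [ 0.6596  0.1476 -0.0139] 0.034000635525897716 shaker [ 0.5256 -0.1565  0.4393] -202.15113111440732 knob [[ 0.56474732 -0.23975549  0.141     ]] [[301.01999828 188.45867165]]
side rack [ 0.6552  0.1432 -0.0037] 0.018592135037612367 shaker [ 0.5241 -0.1579  0.4363] -227.89134718522956 knob [[ 0.56297566 -0.24123249  0.141     ]] [[256.88879856 165.44865589]]
```

View pics/ov.png

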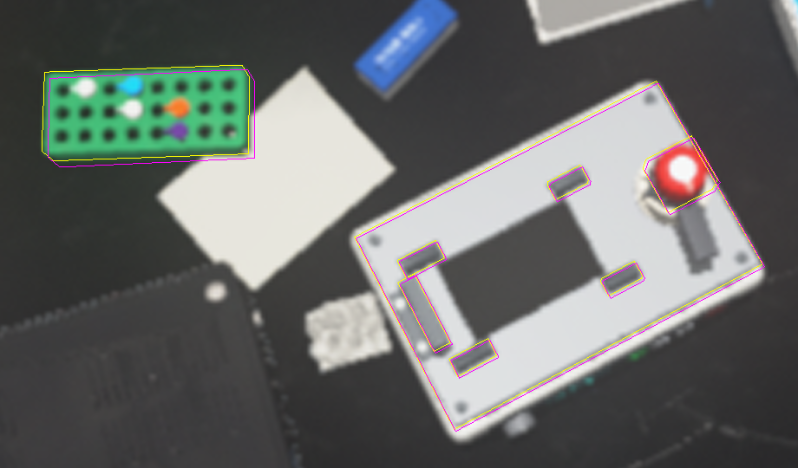

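The overlay fits well. Averaging the two views, the shaker is at (0.525, -0.157, 25.1°) and the rack at (0.657, 0.145, about -0.5°). I'm moving over the rack now.

carry_out(linear=[[0.98, -0.78, 0], [0.98, -0.78, 0], [0.98, -0.78, 0], [0.98, -0.78, 0], [0.98, -0.78, 0], [0.98, -0.78, 0], [0.98, -0.78, 0], [0.98, -0.78, 0], [0.98, -0.78, 0], [0.98, -0.78, 0], [0.98, -0.78, 0], [0.98, -0.78, 0]], rotation=[[0, 0, -0.37], [0, 0, -0.37], [0, 0, -0.37], [0, 0, -0.37], [0, 0, -0.37], [0, 0, -0.37], [0, 0, -0.37], [0, 0, -0.37], [0, 0, -0.37], [0, 0, -0.37], [0, 0, -0.37], [0, 0, -0.37]], grip=[-1, -1, -1, -1, -1, -1, -1, -1, -1, -1, -1, -1], grip_force=40)

```text
time: 1.3
ee_pos: [0.4197, 0.3304, 0.2389]
tcp_rot: [-180.0, 0.0, 124.8]
wrist_force: [0.0, 0.7, -0.3]
opening: 0.0852
grasp_force: 0.0
```

carry_out(linear=[[0.98, -0.78, 0], [0.98, -0.78, 0], [0.98, -0.78, 0], [0.98, -0.78, -0.5], [0.98, -0.78, -0.5], [0.98, -0.78, -0.5], [0.98, -0.78, -0.5], [0.98, -0.78, -0.5], [0.98, -0.78, -0.5], [0.98, -0.78, -0.5], [0.98, -0.78, -0.5], [0.98, -0.78, -0.5]], rotation=[[0, 0, -0.37], [0, 0, -0.37], [0, 0, -0.37], [0, 0, -0.37], [0, 0, -0.37], [0, 0, -0.37], [0, 0, -0.37], [0, 0, -0.37], [0, 0, -0.37], [0, 0, -0.37], [0, 0, -0.37], [0, 0, -0.37]], grip=[-1, -1, -1, -1, -1, -1, -1, -1, -1, -1, -1, -1])

```text
time: 2.5
ee_pos: [0.6548, 0.1432, 0.1483]
tcp_rot: [-179.9, 0.0, 89.3]
wrist_force: [-0.6, 0.4, -0.3]
opening: 0.0856
grasp_force: 0.0
```

carry_out(linear=[[0, 0, 0], [0, 0, 0]], rotation=[[0, 0, 0], [0, 0, 0]], grip=[-1, -1])

```text
time: 2.7
ee_pos: [0.6539, 0.1437, 0.1484]
tcp_rot: [-179.9, 0.0, 89.4]
wrist_force: [0.2, 0.1, 0.7]
opening: 0.0856
grasp_force: 0.0
```

Run:
```python
from h import *
print(bot.get_obs()["q"].round(1))
t=unproj("top",[[306.8,217.9]],.112)[0];a=np.array([.5639,-.2405]);d=t[:2]-a
print(np.hypot(*d),np.degrees(np.arctan2(d[1],d[0]))-25.1-90)
```

```text
[ 12.4  21.   18.9  88.1   0.  103. ]
0.06497987151550672 -285.23823001815447
```

carry_out(linear=[[0.15, 0.05, -1], [0, 0, -1], [0, 0, -1], [0, 0, -1], [0, 0, -1], [0, 0, -1], [0, 0, -0.4], [0, 0, -0.4], [0, 0, 0]], rotation=[[0, 0, 0], [0, 0, 0], [0, 0, 0], [0, 0, 0], [0, 0, 0], [0, 0, 0], [0, 0, 0], [0, 0, 0], [0, 0, 0]], grip=[-1, -1, -1, -1, -1, -1, -1, -1, -1])

```text
time: 3.6
ee_pos: [0.6568, 0.1453, 0.0131]
tcp_rot: [-180.0, 0.0, 89.5]
wrist_force: [-0.9, -0.3, -0.2]
opening: 0.0856
grasp_force: 0.0
```

carry_out(linear=[[0, 0, 0], [0, 0, 0], [0, 0, 0], [0, 0, 0], [0, 0, 0], [0, 0, 0], [0, 0, 0], [0, 0, 0]], rotation=[[0, 0, 0], [0, 0, 0], [0, 0, 0], [0, 0, 0], [0, 0, 0], [0, 0, 0], [0, 0, 0], [0, 0, 0]], grip=[1, 1, 1, 1, 1, 1, 1, 1], grip_force=40)

```text
time: 4.4
ee_pos: [0.6579, 0.1452, 0.0147]
tcp_rot: [179.9, -0.0, 89.4]
wrist_force: [-0.6, 0.4, 6.5]
opening: 0.061
grasp_force: 45.2
```

carry_out(linear=[[0, 0, 0.3], [0, 0, 1], [0, 0, 1], [0, 0, 1], [0, 0, 1], [0, 0, 1], [0, 0, 1], [0, 0, 1], [0, 0, 0.8], [0, 0, 0], [0, 0, 0]], rotation=[[0, 0, 0], [0, 0, 0], [0, 0, 0], [0, 0, 0], [0, 0, 0], [0, 0, 0], [0, 0, 0], [0, 0, 0], [0, 0, 0], [0, 0, 0], [0, 0, 0]], grip=[1, 1, 1, 1, 1, 1, 1, 1, 1, 1, 1])

```text
time: 5.5
ee_pos: [0.6572, 0.1449, 0.1748]
tcp_rot: [-180.0, 0.0, 89.4]
wrist_force: [0.1, -0.3, -2.5]
opening: 0.0609
grasp_force: 44.3
```

carry_out(linear=[[-0.43, -0.9, 0], [-0.43, -0.9, 0], [-0.43, -0.9, 0], [-0.43, -0.9, 0], [-0.43, -0.9, 0], [-0.43, -0.9, 0], [-0.43, -0.9, 0], [-0.43, -0.9, 0]], rotation=[[0, 0, 0.2], [0, 0, 0.2], [0, 0, 0.2], [0, 0, 0.2], [0, 0, 0.2], [0, 0, 0.2], [0, 0, 0.2], [0, 0, 0.2]], grip=[1, 1, 1, 1, 1, 1, 1, 1])

```text
time: 6.3
ee_pos: [0.5874, 0.0002, 0.1736]
tcp_rot: [-179.9, -0.0, 102.3]
wrist_force: [-0.1, 0.2, -1.9]
opening: 0.061
grasp_force: 44.3
```

carry_out(linear=[[-0.43, -0.9, 0], [-0.43, -0.9, 0], [-0.43, -0.9, 0], [-0.43, -0.9, 0], [-0.43, -0.9, 0], [-0.43, -0.9, 0], [-0.43, -0.9, 0], [-0.43, -0.9, 0], [0, 0, 0], [0, 0, 0]], rotation=[[0, 0, 0.2], [0, 0, 0.2], [0, 0, 0.2], [0, 0, 0.2], [0, 0, 0.2], [0, 0, 0.2], [0, 0, 0.2], [0, 0, 0.2], [0, 0, 0], [0, 0, 0]], grip=[1, 1, 1, 1, 1, 1, 1, 1, 1, 1])

```text
time: 7.3
ee_pos: [0.5192, -0.1431, 0.1742]
tcp_rot: [-179.9, -0.1, 115.0]
wrist_force: [0.3, 0.6, -1.4]
opening: 0.0611
grasp_force: 44.3
```

Run:
```python
from fit import *
ims=[]
for n in("top","side"):
    f=f"pics/{n}1.png";im=bot.camera(n);cv2.imwrite(f,im)
    o=bot.get_obs();z=o["ee_pos"][2]-.0132
    P=R+[0,0,z]
    p0=[o["ee_pos"][0],o["ee_pos"][1],np.radians(o["tcp_rot"][2]-90)]
    print(n,o["ee_pos"],o["tcp_rot"],fit_rack(n,f,p0,P),p0)
    c=proj(n,[o["ee_pos"]])[0].astype(int);ims.append(cv2.resize(im[max(c[1]-70,0):c[1]+70,c[0]-70:c[0]+70],(400,400)))
cv2.imwrite("pics/c1.png",np.hstack(ims))
```

```text
top [ 0.51943998 -0.14270144  0.17442749] [-1.79956743e+02 -5.26492871e-02  1.14995831e+02] (array([ 0.51943998, -0.14270144,  0.43625954]), np.float64(1.0)) [np.float64(0.5194399805741091), np.float64(-0.1427014435674406), np.float64(0.43625954205055045)]
side [ 0.51962818 -0.14249708  0.17460037] [-1.79967188e+02 -4.20238376e-02  1.15031958e+02] (array([ 0.51718685, -0.14458838,  0.41155364]), np.float64(0.10440006494560805)) [np.float64(0.5196281784355259), np.float64(-0.1424970750926473), np.float64(0.43689009213807195)]
```

View pics/c1.png

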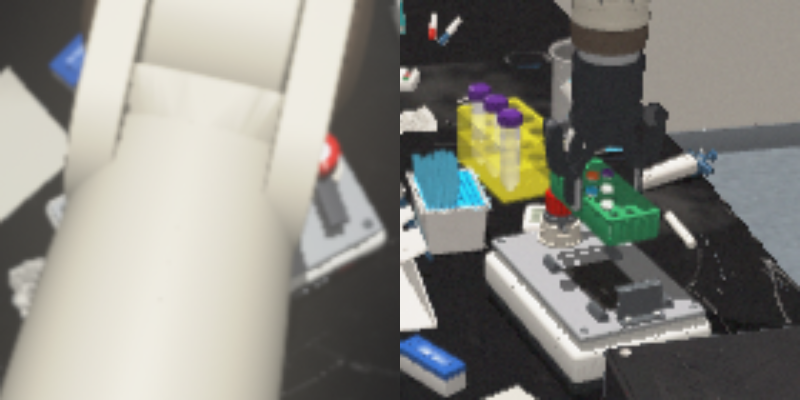

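The top camera is blocked by the arm. The side view shows the rack held level over the tray at about crop px (620,205). I'm lowering it toward the guides.

carry_out(linear=[[-0.04, -0.03, -1], [0, 0, -1], [0, 0, -1], [0, 0, -0.5], [0, 0, -0.2], [0, 0, -0.2], [0, 0, -0.1], [0, 0, -0.1], [0, 0, 0]], rotation=[[0, 0, 0], [0, 0, 0], [0, 0, 0], [0, 0, 0], [0, 0, 0], [0, 0, 0], [0, 0, 0], [0, 0, 0], [0, 0, 0]], grip=[1, 1, 1, 1, 1, 1, 1, 1, 1])

```text
time: 8.3
ee_pos: [0.519, -0.1437, 0.0935]
tcp_rot: [180.0, 0.0, 115.0]
wrist_force: [-0.0, 0.6, -1.4]
opening: 0.0612
grasp_force: 44.2
```

carry_out(linear=[[0, 0, -0.1], [0, 0, -0.1], [0, 0, 0]], rotation=[[0, 0, 0], [0, 0, 0], [0, 0, 0]], grip=[1, 1, 1])

```text
time: 8.6
ee_pos: [0.5192, -0.1438, 0.0926]
tcp_rot: [179.9, 0.1, 115.0]
wrist_force: [-9.1, 2.7, 21.2]
opening: 0.0607
grasp_force: 47.1
```

carry_out(linear=[[-0.05, -0.02, 0.12], [0, 0, 0], [0, 0, 0]], rotation=[[0, 0, 0], [0, 0, 0], [0, 0, 0]], grip=[1, 1, 1])

```text
time: 8.9
ee_pos: [0.5182, -0.1442, 0.0926]
tcp_rot: [179.9, 0.1, 115.0]
wrist_force: [-1.6, 0.5, 7.4]
opening: 0.0611
grasp_force: 45.4
```

Run:
```python
from fit import *
n="side";im=bot.camera(n);cv2.imwrite("pics/side2.png",im)
o=bot.get_obs();print(o["ee_pos"],o["wrist_force"],o["torque"])
u=up(n,"pics/side2.png");s=np.array([.5245,-.157,.438])
for y in(15,):
    B=R+[0,y/1000,.078]
    cs=cv2.findContours(hull(n,place(B,s),u.shape),0,2)[0];cv2.drawContours(u,cs,-1,(255,0,255),1)
cv2.imwrite("pics/c2.png",u[150*4:240*4,215*4:325*4])
```

```text
[ 0.51814044 -0.1442149   0.09261345] [-2.83400043  0.25897691  7.21476837] [0.15070364 0.49329434 0.01976964]
```

View pics/c2.png

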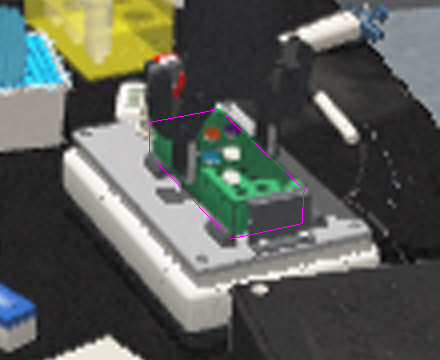

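The rack is seated between the guides and matches the projected outline at 15 mm short. I'm sliding it along +y.

carry_out(linear=[[-0.042, 0.09, 0], [-0.042, 0.09, 0], [-0.042, 0.09, 0], [-0.042, 0.09, 0], [-0.042, 0.09, 0], [-0.042, 0.09, 0], [0, 0, 0]], rotation=[[0, 0, 0], [0, 0, 0], [0, 0, 0], [0, 0, 0], [0, 0, 0], [0, 0, 0], [0, 0, 0]], grip=[1, 1, 1, 1, 1, 1, 1])

```text
time: 9.65
ee_pos: [0.5136, -0.1337, 0.0926]
tcp_rot: [179.9, 0.1, 115.0]
wrist_force: [-0.5, -2.2, 5.4]
opening: 0.0612
grasp_force: 45.2
```

carry_out(linear=[[-0.021, 0.045, 0], [-0.021, 0.045, 0], [-0.021, 0.045, 0], [0, 0, 0]], rotation=[[0, 0, 0], [0, 0, 0], [0, 0, 0], [0, 0, 0]], grip=[1, 1, 1, 1])

```text
time: 10.05
ee_pos: [0.5124, -0.1311, 0.0926]
tcp_rot: [179.9, 0.1, 115.0]
wrist_force: [1.2, -2.9, 4.9]
opening: 0.0609
grasp_force: 45.2
```

carry_out(linear=[[-0.021, 0.045, 0], [-0.021, 0.045, 0], [0, 0, 0]], rotation=[[0, 0, 0], [0, 0, 0], [0, 0, 0]], grip=[1, 1, 1])

```text
time: 10.35
ee_pos: [0.5116, -0.1294, 0.0927]
tcp_rot: [179.9, 0.1, 115.0]
wrist_force: [2.0, -4.0, 5.7]
opening: 0.0609
grasp_force: 45.2
```

carry_out(linear=[[-0.021, 0.045, 0], [-0.021, 0.045, 0], [0, 0, 0]], rotation=[[0, 0, 0], [0, 0, 0], [0, 0, 0]], grip=[1, 1, 1])

```text
time: 10.65
ee_pos: [0.5116, -0.1294, 0.0927]
tcp_rot: [179.9, 0.4, 115.0]
wrist_force: [6.3, -14.3, 2.3]
opening: 0.061
grasp_force: 44.7
```

The rack has hit the stop, with the TCP at y' = 30.5 mm. I'll release it and rise to look.

carry_out(linear=[[0.01, -0.02, 0], [0, 0, 0], [0, 0, 0], [0, 0, 0], [0, 0, 0], [0, 0, 0]], rotation=[[0, 0, 0], [0, 0, 0], [0, 0, 0], [0, 0, 0], [0, 0, 0], [0, 0, 0]], grip=[-1, -1, -1, -1, -1, -1])

```text
time: 11.25
ee_pos: [0.51, -0.1272, 0.0916]
tcp_rot: [-180.0, -0.0, 115.0]
wrist_force: [-0.1, -0.4, -0.2]
opening: 0.0853
grasp_force: 0.0
```

carry_out(linear=[[0, 0, 0.5], [0, 0, 1], [0, 0, 1], [0, 0, 1], [0, 0, 1], [0, 0, 1], [0, 0, 0.5], [0, 0, 0]], rotation=[[0, 0, 0], [0, 0, 0], [0, 0, 0], [0, 0, 0], [0, 0, 0], [0, 0, 0], [0, 0, 0], [0, 0, 0]], grip=[-1, -1, -1, -1, -1, -1, -1, -1])

```text
time: 12.05
ee_pos: [0.5106, -0.1275, 0.2134]
tcp_rot: [179.9, 0.1, 115.0]
wrist_force: [-0.4, -0.4, -0.2]
opening: 0.0852
grasp_force: 0.0
```

Run:
```python
from fit import *
n="side";im=bot.camera(n);cv2.imwrite("pics/side3.png",im)
o=bot.get_obs();print(o["ee_pos"],o["q"].round(1),o["wrist_force"])
u=up(n,"pics/side3.png");s=np.array([.5245,-.157,.438]);h=place(np.array([[0,.03,0]]),s)[0]
print(fit_rack(n,"pics/side3.png",[h[0],h[1],.438],R+[0,0,.078]),h)
cs=cv2.findContours(hull(n,place(R+[0,.03,.078],s),u.shape),0,2)[0];cv2.drawContours(u,cs,-1,(255,0,255),1)
cv2.imwrite("pics/c3.png",u[140*4:240*4,215*4:325*4])
```

```text
[ 0.51028696 -0.12741251  0.21203202] [-14.    1.1   3.   91.9  -0.   51. ] [ 0.75523124 -0.56294157  0.01282889]
(array([ 0.51334324, -0.14086084,  0.39661793]), np.float64(0.2665129303244935)) [ 0.51177613 -0.12983195  0.        ]
```

View pics/c3.png

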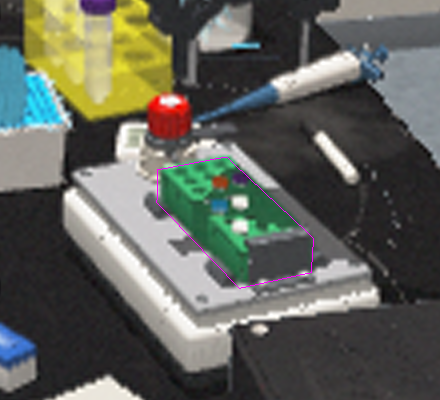

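The side view shows the rack on the home outline with its end under the lip, and the knob is unobstructed. I'm going to the knob.

carry_out(linear=[[0.38, -0.81, 0], [0.38, -0.81, 0], [0.38, -0.81, 0], [0.38, -0.81, 0], [0.38, -0.81, 0], [0.38, -0.81, 0], [0.38, -0.81, 0], [0, 0, 0]], rotation=[[0, 0, 0], [0, 0, 0], [0, 0, 0], [0, 0, 0], [0, 0, 0], [0, 0, 0], [0, 0, 0], [0, 0, 0]], grip=[-1, -1, -1, -1, -1, -1, -1, -1])

```text
time: 12.9
ee_pos: [0.5636, -0.2435, 0.2096]
tcp_rot: [-179.9, -0.1, 114.9]
wrist_force: [-1.1, 0.1, 0.6]
opening: 0.0855
grasp_force: 0.0
```

carry_out(linear=[[0, 0, -1], [0, 0, -1], [0, 0, -1], [0, 0, -1], [0, 0, -0.3], [0, 0, 0], [0, 0, 0]], rotation=[[0, 0, 0], [0, 0, 0], [0, 0, 0], [0, 0, 0], [0, 0, 0], [0, 0, 0], [0, 0, 0]], grip=[-1, -1, -1, -1, -1, -1, -1])

```text
time: 13.6
ee_pos: [0.5635, -0.241, 0.1265]
tcp_rot: [180.0, 0.0, 115.0]
wrist_force: [-0.4, -0.2, 0.7]
opening: 0.0854
grasp_force: 0.0
```

carry_out(linear=[[0, 0, 0], [0, 0, 0], [0, 0, 0], [0, 0, 0], [0, 0, 0], [0, 0, 0], [0, 0, 0], [0, 0, 0], [0, 0, 0], [0, 0, 0]], rotation=[[0, 0, 0], [0, 0, 0], [0, 0, 0], [0, 0, 0], [0, 0, 0], [0, 0, 0], [0, 0, 0], [0, 0, 0], [0, 0, 0], [0, 0, 0]], grip=[1, 1, 1, 1, 1, 1, 1, 1, 1, 1], grip_force=60)

```text
time: 14.6
ee_pos: [0.564, -0.2406, 0.1265]
tcp_rot: [179.9, 0.1, 115.1]
wrist_force: [3.9, 2.1, 5.5]
opening: 0.033
grasp_force: 60.4
```

carry_out(linear=[[0, 0, 0.15], [0, 0, 0.15], [0, 0, 0.15], [0, 0, 0.1], [0, 0, 0], [0, 0, 0]], rotation=[[0, 0, 0], [0, 0, 0], [0, 0, 0], [0, 0, 0], [0, 0, 0], [0, 0, 0]], grip=[1, 1, 1, 1, 1, 1])

```text
time: 15.2
ee_pos: [0.5638, -0.2404, 0.1352]
tcp_rot: [180.0, -0.1, 115.1]
wrist_force: [7.9, 0.6, -6.8]
opening: 0.0331
grasp_force: 60.4
```

carry_out(linear=[[0, 0, 0.1], [0, 0, 0.06], [0, 0, 0], [0, 0, 0]], rotation=[[0, 0, 0], [0, 0, 0], [0, 0, 0], [0, 0, 0]], grip=[1, 1, 1, 1])

```text
time: 15.6
ee_pos: [0.5637, -0.2404, 0.1381]
tcp_rot: [180.0, -0.1, 115.1]
wrist_force: [8.7, 0.3, -9.2]
opening: 0.0331
grasp_force: 60.4
```

carry_out(linear=[[0, 0, 0], [0, 0, 0], [0, 0, 0], [0, 0, 0], [0, 0, 0], [0, 0, 0], [0, 0, 0]], rotation=[[0, 0, -0.5], [0, 0, -0.5], [0, 0, -0.5], [0, 0, -0.5], [0, 0, -0.5], [0, 0, -0.5], [0, 0, 0]], grip=[1, 1, 1, 1, 1, 1, 1])

```text
time: 16.3
ee_pos: [0.5634, -0.2405, 0.138]
tcp_rot: [-179.9, -0.1, 90.9]
wrist_force: [6.9, 0.9, -9.2]
opening: 0.0327
grasp_force: 60.3
```

carry_out(linear=[[0, 0, 0], [0, 0, 0], [0, 0, 0], [0, 0, 0], [0, 0, 0], [0, 0, 0], [0, 0, 0], [0, 0, 0]], rotation=[[0, 0, -0.7], [0, 0, -0.7], [0, 0, -0.7], [0, 0, -0.7], [0, 0, -0.7], [0, 0, -0.7], [0, 0, -0.7], [0, 0, 0]], grip=[1, 1, 1, 1, 1, 1, 1, 1])

```text
time: 17.1
ee_pos: [0.5629, -0.2404, 0.138]
tcp_rot: [-179.8, 0.0, 51.8]
wrist_force: [4.5, 1.9, -9.8]
opening: 0.033
grasp_force: 60.4
```

Run:
```python
from fit import *
print({k:np.round(v,3) for k,v in bot.get_obs().items()})
ims=[]
for n in("top","side"):
    f=f"pics/{n}4.png";im=bot.camera(n);cv2.imwrite(f,im)
    c=proj(n,[[.55,-.22,.11]])[0].astype(int);ims.append(cv2.resize(im[c[1]-45:c[1]+45,c[0]-45:c[0]+45],(400,400)))
cv2.imwrite("pics/c4.png",np.hstack(ims))
```

```text
{'time': np.float64(17.1), 'q': array([-2.31310e+01,  1.28200e+01,  7.70000e+00,  8.50330e+01,
        1.80000e-02,  1.05106e+02]), 'qd': array([-0.071, -0.145,  0.269,  0.171, -0.012, -6.485]), 'joint_efforts': array([ -1.936, -67.186,  50.652,   1.583,  -0.858,   1.392]), 'ee_pos': array([ 0.563, -0.24 ,  0.138]), 'tcp_rot': array([-1.79848e+02,  2.30000e-02,  5.17630e+01]), 'wrist_force': array([ 4.488,  1.893, -9.77 ]), 'torque': array([ 0.29 , -0.952, -0.041]), 'grasp_force': np.float64(60.41), 'opening': np.float64(0.033)}
```

View pics/c4.png

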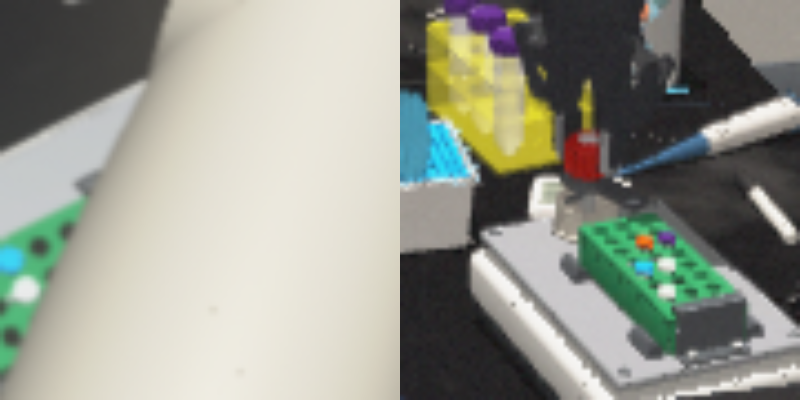

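The side view shows the knob at about (585,155) and the dark finger ending near (648,205), not yet over the rack's middle line. I'll estimate its angle.

Run:
```python
from fit import *
n="side";c=proj(n,[[.55,-.22,.11]])[0].astype(int)
a=np.array([.5637,-.2405])
for t in range(-10,50,10):
    A=np.radians(25.1+90+t);d=np.array([np.cos(A),np.sin(A)]);e=np.array([-d[1],d[0]])
    P=[[*(a+.053*d+s*.009*e),z] for s in(-1,1) for z in(.1166,.124)]
    print(t,((proj(n,P)-c+45)*400/90+400*np.array([1,0])).round(0).astype(int).tolist())
im=cv2.imread("pics/side4.png")[c[1]-18:c[1]+14,c[0]-16:c[0]+24]
cv2.imwrite("pics/c5.png",cv2.resize(im,None,fx=18,fy=18,interpolation=cv2.INTER_CUBIC));print("origin in crop", (45-16)*400/90+400,(45-18)*400/90)
```

```text
-10 [[591, 215], [591, 206], [615, 213], [615, 204]]
0 [[604, 214], [604, 205], [626, 210], [626, 201]]
10 [[616, 213], [616, 203], [636, 207], [636, 198]]
20 [[627, 210], [627, 201], [644, 203], [644, 194]]
30 [[636, 206], [637, 197], [650, 198], [650, 189]]
40 [[644, 202], [645, 193], [654, 193], [654, 184]]
origin in crop 528.8888888888889 120.0
```

View pics/c5.png

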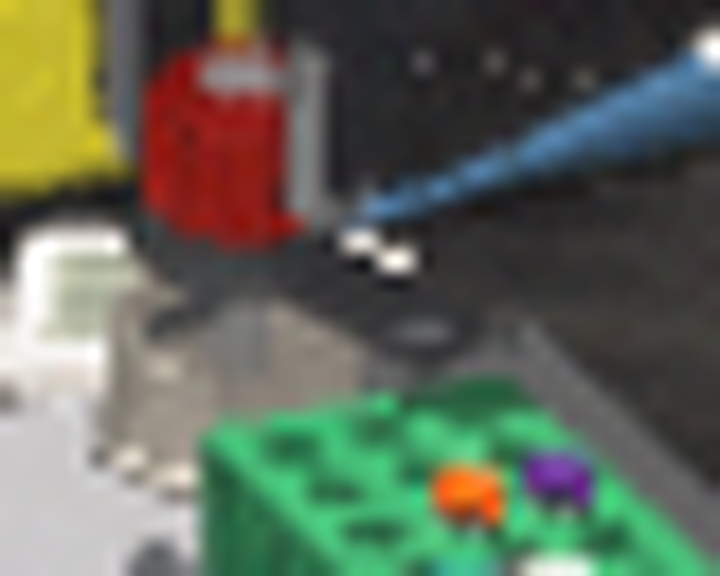

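The finger end is at about crop px (430,335), which matches the 20° prediction. I'm turning about 19° more, then lowering while watching the force.

carry_out(linear=[[0, 0, 0], [0, 0, 0], [0, 0, 0], [0, 0, 0], [0, 0, 0], [0, 0, 0]], rotation=[[0, 0, -0.6], [0, 0, -0.6], [0, 0, -0.6], [0, 0, -0.6], [0, 0, 0], [0, 0, 0]], grip=[1, 1, 1, 1, 1, 1])

```text
time: 17.8
ee_pos: [0.5627, -0.2402, 0.1391]
tcp_rot: [-179.9, 0.0, 32.9]
wrist_force: [1.5, 4.6, -10.3]
opening: 0.0329
grasp_force: 60.4
```

carry_out(linear=[[0, 0, -0.1], [0, 0, -0.1], [0, 0, -0.05], [0, 0, 0]], rotation=[[0, 0, 0], [0, 0, 0], [0, 0, 0], [0, 0, 0]], grip=[1, 1, 1, 1])

```text
time: 18.2
ee_pos: [0.5628, -0.2402, 0.1345]
tcp_rot: [-179.9, 0.0, 32.8]
wrist_force: [0.9, 6.2, -8.3]
opening: 0.0329
grasp_force: 60.6
```

carry_out(linear=[[0, 0, -0.08], [0, 0, -0.07], [0, 0, 0], [0, 0, 0]], rotation=[[0, 0, 0], [0, 0, 0], [0, 0, 0], [0, 0, 0]], grip=[1, 1, 1, 1])

```text
time: 18.6
ee_pos: [0.5628, -0.2402, 0.1318]
tcp_rot: [-179.9, 0.0, 32.8]
wrist_force: [0.9, 4.8, -7.4]
opening: 0.0328
grasp_force: 60.7
```

Run:
```python
from h import *
print({k:np.round(v,3) for k,v in bot.get_obs().items()})
```

```text
{'time': np.float64(18.6), 'q': array([-2.31300e+01,  1.27450e+01,  6.92800e+00,  8.42530e+01,
        3.30000e-02,  1.24059e+02]), 'qd': array([ 0.039, -0.095,  0.082, -0.036,  0.07 ,  0.081]), 'joint_efforts': array([-3.1780e+00, -6.5755e+01,  5.1677e+01, -8.6800e-01, -1.5820e+00,
        1.7000e-02]), 'ee_pos': array([ 0.563, -0.24 ,  0.132]), 'tcp_rot': array([-1.79924e+02,  1.20000e-02,  3.28100e+01]), 'wrist_force': array([ 0.881,  4.761, -7.436]), 'torque': array([1.275, 0.017, 0.032]), 'grasp_force': np.float64(60.711), 'opening': np.float64(0.033)}
```

carry_out(linear=[[0, 0, -0.07], [0, 0, -0.05], [0, 0, 0], [0, 0, 0]], rotation=[[0, 0, 0], [0, 0, 0], [0, 0, 0], [0, 0, 0]], grip=[1, 1, 1, 1])

```text
time: 19.0
ee_pos: [0.5629, -0.2403, 0.1296]
tcp_rot: [-179.9, 0.0, 32.8]
wrist_force: [0.5, 5.3, -6.8]
opening: 0.0329
grasp_force: 61.0
```

carry_out(linear=[[0, 0, 0], [0, 0, 0], [0, 0, 0], [0, 0, 0], [0, 0, 0], [0, 0, 0], [0, 0, 0]], rotation=[[0, 0, 0], [0, 0, 0], [0, 0, 0], [0, 0, 0], [0, 0, 0], [0, 0, 0], [0, 0, 0]], grip=[-1, -1, -1, -1, -1, -1, -1])

```text
time: 19.7
ee_pos: [0.5632, -0.2408, 0.1295]
tcp_rot: [180.0, 0.0, 32.6]
wrist_force: [0.2, 0.3, 0.3]
opening: 0.0854
grasp_force: 0.0
```

carry_out(linear=[[0, 0, 0.3], [0, 0, 1], [0, 0, 1], [0, 0, 1], [0, 0, 1], [-0.8, 0, 1], [-1, 0, 0], [-1, 0, 0], [-1, 0, 0], [-1, 0, 0], [-1, 0, 0], [-1, 0, 0]], rotation=[[0, 0, 0], [0, 0, 0], [0, 0, 0], [0, 0, 0], [0, 0, 0], [0, 0, 0], [0, 0, 0], [0, 0, 0], [0, 0, 0], [0, 0, 0], [0, 0, 0], [0, 0, 0]], grip=[-1, -1, -1, -1, -1, -1, -1, -1, -1, -1, -1, -1])

```text
time: 20.9
ee_pos: [0.4265, -0.2407, 0.236]
tcp_rot: [180.0, -0.0, 32.6]
wrist_force: [0.3, -0.5, -0.3]
opening: 0.0852
grasp_force: 0.0
```

carry_out(linear=[[-1, 0, 0], [-1, 0, 0], [-1, 0, 0], [-0.5, 0, 0], [0, 0, 0]], rotation=[[0, 0, 0], [0, 0, 0], [0, 0, 0], [0, 0, 0], [0, 0, 0]], grip=[-1, -1, -1, -1, -1])

```text
time: 21.4
ee_pos: [0.3567, -0.2409, 0.2362]
tcp_rot: [179.9, -0.0, 32.6]
wrist_force: [-0.5, -0.5, 0.4]
opening: 0.0852
grasp_force: 0.0
```

Run:
```python
from fit import *
s=np.array([.5245,-.157,.438]);h=place(np.array([[0,.03,0]]),s)[0];ims=[]
for n in("top","side"):
    f=f"pics/{n}6.png";im=bot.camera(n);cv2.imwrite(f,im);u=up(n,f)
    cs=cv2.findContours(hull(n,place(R+[0,.03,.078],s),u.shape),0,2)[0];cv2.drawContours(u,cs,-1,(255,0,255),1)
    for B in(box(-9,9,-92,-39,108,115.5),box(-17.5,17.5,-109.5,-74.5,118,144)):
        cs=cv2.findContours(hull(n,place(B,s),u.shape),0,2)[0];cv2.drawContours(u,cs,-1,(0,255,255),1)
    c=(proj(n,[[.535,-.19,.1]])[0]*S).astype(int);ims.append(cv2.resize(u[c[1]-180:c[1]+180,c[0]-200:c[0]+200],(400,360)))
cv2.imwrite("pics/c6.png",np.hstack(ims));print(bot.get_obs()["ee_pos"])
```

```text
[ 0.35771339 -0.24088727  0.23575296]
```

View pics/c6.png

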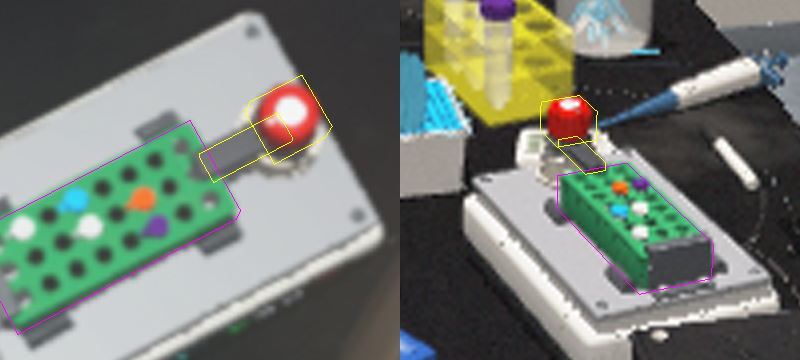

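The picture shows the finger at angle 0, resting on the rack end at the locked-slot height, with the rack on the home outline in both views and the arm clear. I'm handing in.

```bash
python3 -c "
from workcell import bot
print(bot.job_done())"
```

```text
the job is handed in; nothing more can be done
None
```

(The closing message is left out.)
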